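Test the battery pack that suits the docked adapter

ROBOT

A 6-joint arm with a two-finger parallel gripper is mounted at the origin on a cart in front of the work surface, level with it; the furniture and walls round the work are solid. World frame = base frame: x ahead of the robot, y to its left, z up, the work surface at z = 0. Lengths are in m, angles in degrees, forces in N, time in s.
With the tool pointing down it reaches from about 0.3 to 0.95 m from the base axis. Payload 3.1 kg.
Tool frame: the origin (TCP) lies midway between the tips of the shut fingers; the grasp point (between the pads) lies 19 mm behind it; z points along the fingers, y is the line along which they close (so a half turn about z gives the same grasp; the last joint's range is limited). The gripper opens to 85 mm and grips with 20 to 120 N. Pads are 22 mm wide; open, the fingers measure 114 mm over their backs; the gripper's body (76 mm by 85 mm) begins 54 mm behind the grasp point. The pads swing forward as they close: fully open they stand 13 mm farther back than shut.
Start: joints at [71.637, 17.653, 93.61, -0, 68.738, -3.994], TCP at [0.155, 0.605, 0.231] pointing down, gripper open.
Joint ranges: [-175.34, 175.34], [-45.06, 112.39], [2.9, 150.54], [-68.45, 248.45], [3.09, 151.38], [-168.51, 168.51]. Speed limits (degrees/s): [159.86, 159.86, 180, 180, 180, 180].

INTERFACE

Orientations are given as [roll, pitch, yaw] about the fixed x, y, z axes, in that order (R = Rz(yaw) Ry(pitch) Rx(roll)).
In Python, from bench import arm, snapshot gives the robot as it stands.
- The arm moves only by the shell command python3 -m crank 'ROWS' [FORCE]. ROWS is JSON, a list of rows, each an object with "xyz": the shift along the world's x, y, z in units of 40 mm (1.0 is 40 mm), a list of three; "roll": the turn about the world's z in rad; "fingers": the finger opening in mm, from 0 to 85.4. A call has exactly 10 rows; each row is the pose to reach, as a shift and turn from the pose commanded when the call began; what a row does not reach only later rows make up. A row lasts 1/12 s, in which the tool goes at most 41.7 mm and 7.16 degrees, less where a joint would pass 70% of its speed; a pose out of reach is approached as far as the arm can. A call with a gripper value outside its range is refused whole. The fingers move at their own pace and stop on an object; FORCE is the grip in N (left out, the last holds). Time passes only in rows, so rows that repeat a pose let the fingers close, or fill a call up. It gives the time, the measured TCP pose, the force, the opening and the grip force at its end, in the units of the state.
- arm.state(): the state, without advancing time (a new reading comes with each control period).
- snapshot(name): name is "scene" or "top"; returns a dict with "pixels" (420x560x3 uint8, red, green, blue), "range_z" (420x560 float32, m along the optical axis (not along the pixel's ray), 0 where there is no reading), "intrinsics" (3x3 intrinsics, pixels), "world_to_cam" (4x4, takes a point from world to camera coordinates). Camera axes: x right, y down, z forward; pixel columns grow to the right and rows downward; lengths in m; the calibration is good to about 2 mm. A picture is of the moment at which its call begins.
- arm.hand_in(): hands the job in; it is judged then, once.
The state is a dict: "time": time; "joints": joint angles; "dq": joint speeds; "joint_torque": joint torques, N m; "tool_pos": TCP position; "orientation": TCP orientation; "contact_force": force on the tool from outside, world axes, zero at the start; "moment": the same for the moment, N m; "opening": opening from 0.0 (shut) to 1.0 (fully open); "gripper_force": force on a finger pad.
Only numpy, scipy, OpenCV 4.12 (cv2) and the standard library are available. Lean on these libraries where they do the work, as an engineer would, in place of code of your own. Each camera call takes 0.05 s, during which the arm holds its last target. There are 200 camera calls.

TASK

Test the one of the two radio battery packs that fits the adapter now sitting in the analyser's dock, behind the red start key (the blue adapter takes the narrow pack with the blue panel, the orange adapter the wide one with the orange panel; the adapter on the black foam pad is only stored there). Gently, without forcing it (the contacts are delicate), snap that pack fully home and flat in the docked adapter, gold contacts under the hood against the sprung contact block and foot caught under the lip, then twist the start key clockwise to its stop and let go, so that it springs back. Leave the other pack and the things lying about where they are.

Things in the scene. Friction and masses are not known exactly. Their poses are not given: they have to be found in the camera images.
- analyser: battery analyser, fixed, light grey, 212 x 110 mm: a deck 14 mm high (the dock) with a control panel 22 mm high in front, towards the robot. Origin: under the dock's centre, at bench height; x away from the robot, y to its left; turned by up to 0.12 rad. Start key axis at (-118, -21) mm, on the panel, 37 mm or more before the hood.
- test_dock (a point): centre of the analyser's dock, on the deck, 14 mm above the bench. The adapter whose origin is here is the docked one; the other is stored 270 mm to the left, on a black foam pad 14 mm high.
- adapter_blue: base plate of the blue adapter for the 100 x 46 mm pack; fixed, in the analyser's dock or stored on the foam pad. Origin: on its underside; x away from the robot. On it is clamped the blue cradle, set lengthwise by hand: anywhere up to 6 mm either way along x from its middle setting. The setting is not measured: see it or feel it. Cradle, far to near: lip, open-sided rails, hood.
- blue_seat (a point): 12 mm above the blue adapter's origin, same axes: where the pack's origin lies when home with the cradle at its middle setting (its axes then agree with these). To load: contact end down by about 15 degrees, lower it between hood and lip, slide it under the hood till the contact block is felt, push that 9.5 to 12 mm in, swing the pack level past the lip, let go.
- blue_hood (a point): nominal point, fixed to the base plate: where the middle of the hood's edge, on the roof's underside, is at the middle setting, (-41, 0, 33) mm from the seat. Roof 5 mm thick, cheeks 51 mm apart. The sprung contact block's face is 7 mm inside the edge; it is as high as the pack, moves 13.5 mm towards -x: 4.5 N at first touch, 5.5 N pack home, 11 N fully in.
- blue_lip (a point): nominal point, fixed to the base plate: where the middle of the lip's rounded edge is at the middle setting, (47, 0, 16) mm from the seat. Lip 5 mm thick, jutting 3 mm from the end wall, underside 13.5 and top 18.5 mm above the rails; low cheeks 50 mm apart and 9 mm high beside the foot. Home, the foot is under the lip, against the end wall. A foot end left lying on the lip snaps in when pressed down (15 N).
- adapter_orange: base plate of the orange adapter for the 84 x 60 mm pack; fixed, in the analyser's dock or stored on the foam pad. Origin: on its underside; x away from the robot. On it is clamped the orange cradle, set lengthwise by hand: anywhere up to 6 mm either way along x from its middle setting. The setting is not measured: see it or feel it. Cradle, far to near: lip, open-sided rails, hood.
- orange_seat (a point): 12 mm above the orange adapter's origin, same axes: where the pack's origin lies when home with the cradle at its middle setting (its axes then agree with these). To load: contact end down by about 15 degrees, lower it between hood and lip, slide it under the hood till the contact block is felt, push that 9.5 to 12 mm in, swing the pack level past the lip, let go.
- orange_hood (a point): nominal point, fixed to the base plate: where the middle of the hood's edge, on the roof's underside, is at the middle setting, (-33, 0, 33) mm from the seat. Roof 5 mm thick, cheeks 65 mm apart. The sprung contact block's face is 7 mm inside the edge; it is as high as the pack, moves 13.5 mm towards -x: 4.5 N at first touch, 5.5 N pack home, 11 N fully in.
- orange_lip (a point): nominal point, fixed to the base plate: where the middle of the lip's rounded edge is at the middle setting, (39, 0, 16) mm from the seat. Lip 5 mm thick, jutting 3 mm from the end wall, underside 13.5 and top 18.5 mm above the rails; low cheeks 64 mm apart and 9 mm high beside the foot. Home, the foot is under the lip, against the end wall. A foot end left lying on the lip snaps in when pressed down (15 N).
- pack_blue: loose long narrow radio battery pack, 100 long x 46 wide x 26 mm high, 0.14 to 0.28 kg, dark with a blue panel on top; fits only the blue adapter. Origin: centre of its underside. +x runs from the contact end (gold strips) to the foot end, z up. The last 6 mm at the foot end are a foot only 12 mm high, on which the adapter's lip catches. Starts flat on the bench.
- pack_orange: loose short wide radio battery pack, 84 long x 60 wide x 26 mm high, 0.14 to 0.28 kg, dark with an orange panel on top; fits only the orange adapter. Origin: centre of its underside. +x runs from the contact end (gold strips) to the foot end, z up. The last 6 mm at the foot end are a foot only 12 mm high, on which the adapter's lip catches. Starts flat on the bench.
- start_key (a joint): spring-return start key: 0 at rest, grows as it turns clockwise seen from above, stop at 0.9 rad (52 degrees). Spring: 0.06 N m at rest to 0.17 N m at the stop; let go, it returns to 0 by itself.
- key_grip (a point): middle of the red bar of the start key, on its axis, 48 mm above the bench. The bar is 46 long, 12 thick and 28 mm high, from 14 mm below to 14 mm above this point. The point's x axis runs along the bar and turns with it: at rest it points 0.45 rad to the left of the analyser's x, at the stop 0.45 rad to the right. 18 mm below this point is the top of a disc 48 mm wide.
- flux_syringe: bystander: amber syringe, 26 x 128 x 21 mm, lying on the bench left of the analyser; origin under its middle. Leave it.
- tweezers: bystander: steel tweezers, 13 x 126 x 9 mm, lying left of the analyser; origin under their middle. Leave them.
- battery_box: bystander: small red and white carton, 32 x 63 x 44 mm, standing beyond the packs; origin under its middle. Leave it.

How it is judged:
By the outcome, as a careful person would: the job done as asked, in the order asked, and still so for the second after the job is handed in, with the robot touching nothing.
It also fails if it takes over 54 s, if anything falls off the work surface, if the arm or the gripper's body presses on something with over 40 N, if the wrist force passes 120 N, or if a joint passes its speed limit or range.

## Working session

There is one attempt and no reset: what is moved stays moved. The work goes in short steps, Python scripts to look and compute and a shell command to move; the robot and the scene stay as the last step left them, time stands still between calls to the robot, and variables do not carry over. Pictures are saved under pics/ and viewed, at most 10 in all, crops included, and the job is handed in when it is done.

```bash
mkdir -p pics
cat > h.py <<'E'
import numpy as np, cv2
from bench import arm, snapshot
def snap(n,f=None):
    s=snapshot(n)
    if f: cv2.imwrite('pics/'+f,cv2.cvtColor(s['pixels'],cv2.COLOR_RGB2BGR))
    return s
def cloud(s):
    z=s['range_z'].astype(float);h,w=z.shape;u,v=np.meshgrid(np.arange(w),np.arange(h));K=s['intrinsics']
    p=np.stack([(u-K[0,2])/K[0,0]*z,(v-K[1,2])/K[1,1]*z,z,np.ones_like(z)],-1)
    P=(p@np.linalg.inv(s['world_to_cam']).T)[...,:3];P[z==0]=np.nan
    return P
E
python3 - <<'E'
from h import *
for n in('scene','top'):
    s=snap(n,n+'1.png');print(s['world_to_cam'].round(3).tolist(),s['intrinsics'].tolist())
print(arm.state())
E
```

```text
[[-0.867, -0.499, -0.003, 0.395], [-0.321, 0.563, -0.762, 0.343], [0.382, -0.659, -0.648, 0.76], [0.0, 0.0, 0.0, 1.0]] [[538.2684107909203, 0.0, 283.99025067132845], [0.0, 538.2684107909203, 203.67515098002707], [0.0, 0.0, 1.0]]
[[-0.026, -1.0, 0.009, -0.169], [-0.997, 0.026, -0.072, 0.591], [0.071, -0.011, -0.997, 0.95], [0.0, 0.0, 0.0, 1.0]] [[440.2561539978239, 0.0, 287.94821611274364], [0.0, 440.2561539978239, 212.21590256777182], [0.0, 0.0, 1.0]]
{'time': 0.1, 'joints': array([ 7.16351798e+01,  1.77000501e+01,  9.36830741e+01,  9.96051266e-04,
        6.87403537e+01, -3.99344671e+00]), 'dq': array([ 0.03440796, -0.03030507, -0.15013543, -0.04080286, -0.01670422,
       -0.14710931]), 'joint_torque': array([ 3.61179837e-04, -4.16407013e+01, -2.77644736e+01, -5.19985531e-05,
        4.07274842e-03,  1.68116742e-05]), 'tool_pos': array([0.15490642, 0.60470474, 0.2301491 ]), 'orientation': array([-1.79876887e+02, -9.52451836e-03,  1.65628254e+02]), 'contact_force': array([0.4956186 , 0.41556004, 0.62065683]), 'moment': array([ 0.01498806,  0.00967185, -0.00589673]), 'gripper_force': 0.0, 'opening': 0.9998891255406122}
```

View pics/scene1.png

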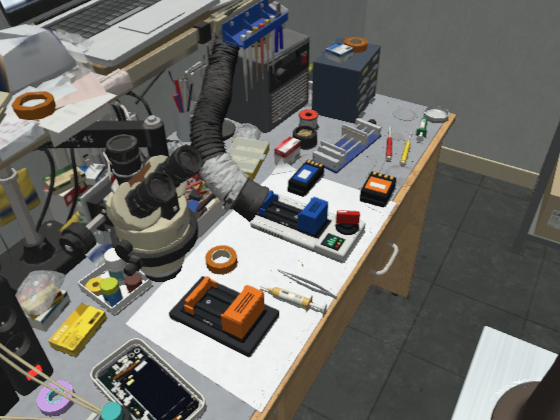

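View pics/top1.png

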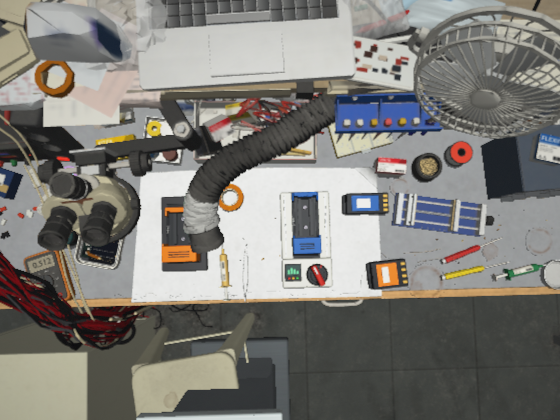

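The blue adapter is docked on the analyser at top px (305,225), with the key at (318,273). The blue pack is at (365,203), gold end to the right, so its contacts face -y. A fume hose hangs at (205,235). Next I measure these.

```bash
cat > m.py <<'E'
from h import *
def masks(s):
    hsv=cv2.cvtColor(s['pixels'],cv2.COLOR_RGB2HSV).astype(int);H,S,V=hsv[...,0],hsv[...,1],hsv[...,2]
    return (H>100)&(H<125)&(S>120)&(V>60),((H<6)|(H>174))&(S>150)&(V>90)
E
python3 - <<'E'
from m import *
a=snap('top');b=snap('scene')
A=cloud(a);B=cloud(b)
Z=A[...,2]
print('hose z', np.nanmin(A[180:250,188:222,2]),[ (A[v,u].round(2).tolist()) for v,u in((245,205),(225,203),(190,205),(160,240),(130,290))])
for n,P,s in(('top',A,a),('scene',B,b)):
    bl,rd=masks(s)
    # pack: elevated points near (.62,-.34)
    m=(P[...,2]>.018)&(P[...,2]<.035)&(np.hypot(P[...,0]-.62,P[...,1]+.34)<.075)
    q=P[m][:,:2]; r=cv2.minAreaRect((q*1000).astype(np.float32)); print(n,'pack',r,np.median(P[m][:,2]),q.min(0),q.max(0))
    m2=m&bl; print(' panel mean',np.median(P[m2],0),m2.sum())
    m=rd&(P[...,2]>.05)&(P[...,2]<.075)&(np.hypot(P[...,0]-.46,P[...,1]+.235)<.08)
    q=P[m];print(' key',cv2.minAreaRect((q[:,:2]*1000).astype(np.float32)),np.median(q,0),m.sum())
    m=bl&(np.hypot(P[...,0]-.6,P[...,1]+.2)<.13)&(P[...,1]>-.27)
    for lo,hi in((.035,.05),(.058,.07)):
        k=m&(P[...,2]>lo)&(P[...,2]<hi);q=P[k]
        if len(q)>5: print(' cradle z',lo,cv2.minAreaRect((q[:,:2]*1000).astype(np.float32)),q.min(0).round(4),q.max(0).round(4),len(q))
    w=(P[...,2]>.010)&(P[...,2]<.026)&(P[...,0]>.42)&(P[...,0]<.72)&(P[...,1]>-.28)&(P[...,1]<-.1)
    q=P[w];print(' deck',cv2.minAreaRect((q[:,:2]*1000).astype(np.float32)))
c1=cv2.resize(a['pixels'][180:300,265:400],None,fx=4,fy=4,interpolation=cv2.INTER_CUBIC)
c2=cv2.resize(b['pixels'][150:270,235:400],None,fx=3,fy=3,interpolation=cv2.INTER_CUBIC)
cv2.imwrite('pics/c1.png',c1[...,::-1]);cv2.imwrite('pics/c2.png',c2[...,::-1])
E
```

```text
hose z -0.0024599546153055707 [[0.52, -0.04, 0.23], [0.55, -0.04, 0.25], [0.61, -0.05, 0.28], [0.65, -0.11, 0.31], [0.69, -0.19, 0.31]]
top pack ((630.4844970703125, -335.29296875), (103.71971893310547, 139.2386932373047), 0.21774522960186005) 0.026626998213922115 [ 0.57863397 -0.40495772] [ 0.68251945 -0.26573599]
 panel mean [ 0.60272811 -0.36237184  0.02707747] 276
 key ((449.79541015625, -242.4109344482422), (43.71779251098633, 10.455350875854492), 24.848623275756836) [ 0.44556545 -0.24430024  0.06224608] 84
 cradle z 0.035 ((620.9664306640625, -221.7611541748047), (54.67548370361328, 15.644996643066406), 88.13436889648438) [ 0.6123 -0.2492  0.0353] [ 0.628  -0.1943  0.0479] 111
 cradle z 0.058 ((514.3568115234375, -221.5821075439453), (57.03046417236328, 35.78192901611328), 88.47591400146484) [ 0.4959 -0.2503  0.0585] [ 0.533  -0.1927  0.0691] 425
 deck ((564.5791015625, -216.38951110839844), (297.29913330078125, 135.0509796142578), 7.74214506149292)
scene pack ((632.4076538085938, -356.83087158203125), (97.62794494628906, 104.46680450439453), 89.27088928222656) 0.02507015524311018 [ 0.57987542 -0.40547515] [ 0.68441164 -0.30778366]
 panel mean [ 0.60300501 -0.35515616  0.02579905] 193
 key ((450.00555419921875, -240.2686309814453), (41.07777404785156, 10.456636428833008), 21.817995071411133) [ 0.44653674 -0.24126087  0.05963068] 73
 cradle z 0.035 ((561.8298950195312, -215.36614990234375), (131.82537841796875, 59.21833038330078), 2.570107936859131) [ 0.4963 -0.2478  0.035 ] [ 0.6288 -0.1885  0.0498] 207
 cradle z 0.058 ((513.9789428710938, -219.09298706054688), (60.68532180786133, 36.49232864379883), 86.1704330444336) [ 0.4971 -0.25    0.0581] [ 0.5341 -0.1887  0.0658] 342
 deck ((569.6580200195312, -209.1658935546875), (312.1075744628906, 151.01812744140625), 12.64013671875)
```

View pics/c1.png

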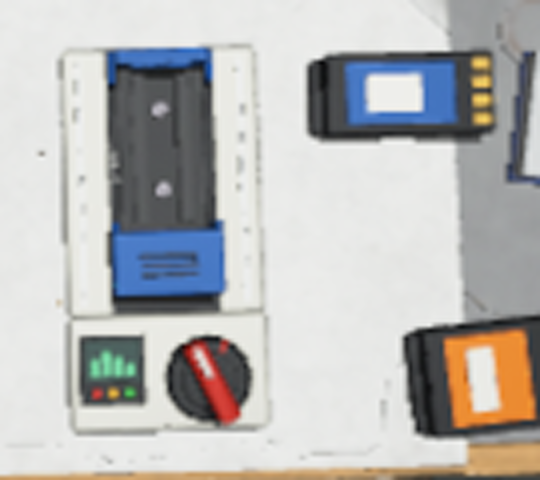

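View pics/c2.png

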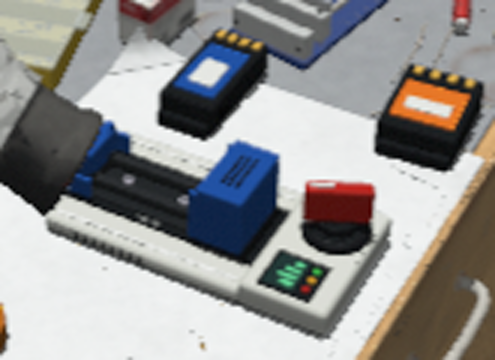

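Hose end sits at (.52,-.04), height about .23 m, so I will pass it at x≈.33. Now a finer fit of the cradle profile and the pack.

Run:
```python
from m import *
for n in('top','scene'):
    s=snap(n);P=cloud(s);bl,rd=masks(s)
    m=(P[...,2]>.017)&(P[...,2]<.035)&(P[...,0]>.565)&(P[...,0]<.645)&(P[...,1]<-.285)&(P[...,1]>-.425)
    k,l,st,c=cv2.connectedComponentsWithStats(m.astype(np.uint8)); i=1+np.argmax(st[1:,4]); q=P[l==i]
    print(n,'pack',cv2.minAreaRect((q[:,:2]*1000).astype(np.float32)))
    g=(P[...,1]<-.203)&(P[...,1]>-.24)&(P[...,0]>.48)&(P[...,0]<.66)&(P[...,2]<.09)
    print(' mid profile (x: z med, bluefrac)')
    q=P[g];bb=bl[g]
    for x in np.arange(.485,.655,.003):
        k=abs(q[:,0]-x)<.0015
        if k.sum(): print('  %.3f %.3f %.1f'%(x,np.median(q[k,2]),bb[k].mean()),end=';')
    print()
    # analyser yaw: white deck outer edges, z .008-.020
    for lo,hi in((.54,.62),):
        w=(P[...,2]>.010)&(P[...,2]<.02)&(P[...,0]>.47)&(P[...,0]<.65)&(P[...,1]<-.14)&(P[...,1]>-.30)
        q=P[w];
        e=[]
        for x in np.arange(.48,.64,.01):
            k=abs(q[:,0]-x)<.005
            if k.sum()>5:e.append((x,q[k,1].min(),q[k,1].max()))
        e=np.array(e);print(' edges yaw',[np.polyfit(e[:,0],e[:,j],1).round(4).tolist() for j in(1,2)],'at .56',[np.median(e[:,j]) for j in (1,2)],e[[0,-1]])
```

```text
top pack ((601.7099609375, -358.0576171875), (93.43431854248047, 46.96369171142578), 89.21761322021484)
 mid profile (x: z med, bluefrac)
  0.485 0.018 0.0;  0.488 0.018 0.0;  0.491 0.017 0.0;  0.494 0.017 0.0;  0.497 0.065 1.0;  0.500 0.064 1.0;  0.503 0.064 1.0;  0.506 0.064 0.8;  0.509 0.064 1.0;  0.512 0.065 0.7;  0.515 0.064 1.0;  0.518 0.065 0.7;  0.521 0.065 1.0;  0.524 0.064 1.0;  0.527 0.064 1.0;  0.530 0.019 0.1;  0.533 0.020 0.0;  0.536 0.021 0.0;  0.539 0.021 0.0;  0.542 0.023 0.0;  0.545 0.021 0.0;  0.548 0.023 0.0;  0.551 0.023 0.0;  0.554 0.022 0.0;  0.557 0.021 0.0;  0.560 0.022 0.0;  0.563 0.020 0.0;  0.566 0.022 0.0;  0.569 0.023 0.0;  0.572 0.020 0.0;  0.575 0.022 0.0;  0.578 0.021 0.0;  0.581 0.021 0.0;  0.584 0.022 0.0;  0.587 0.020 0.0;  0.590 0.019 0.0;  0.593 0.022 0.0;  0.596 0.022 0.0;  0.599 0.022 0.0;  0.602 0.024 0.0;  0.605 0.021 0.0;  0.608 0.021 0.0;  0.611 0.023 0.0;  0.614 0.020 0.0;  0.617 0.023 0.0;  0.620 0.044 0.7;  0.623 0.045 1.0;  0.626 0.045 1.0;  0.629 0.043 0.4;  0.632 0.010 0.0;  0.635 0.001 0.0;  0.638 0.001 0.0;  0.641 0.001 0.0;  0.644 
[... 808 characters left out ...]
023 0.0;  0.551 0.024 0.0;  0.554 0.023 0.0;  0.557 0.023 0.0;  0.560 0.023 0.0;  0.563 0.022 0.0;  0.566 0.022 0.0;  0.569 0.021 0.0;  0.572 0.022 0.0;  0.575 0.023 0.0;  0.578 0.023 0.0;  0.581 0.021 0.0;  0.584 0.022 0.0;  0.587 0.021 0.0;  0.590 0.020 0.0;  0.593 0.022 0.0;  0.596 0.021 0.0;  0.599 0.023 0.0;  0.602 0.022 0.0;  0.605 0.023 0.0;  0.608 0.020 0.0;  0.611 0.022 0.0;  0.614 0.021 0.0;  0.617 0.021 0.1;  0.620 0.040 0.6;  0.623 0.030 0.9;  0.626 0.042 1.0;  0.629 0.043 1.0;
 edges yaw [[-0.2134, -0.1362], [0.0111, -0.1706]] at .56 [np.float64(-0.27258859136751196), np.float64(-0.16471181369417925)] [[ 0.48       -0.25255714 -0.16503548]
 [ 0.63       -0.27035113 -0.16433774]]
```

Cradle home centre is about (.571,-.2205), yaw about 0, with the hood edge at .530 and the lip edge at .6185. The pack is at (.603,-.355), yaw 89.3°. Moving now.

```bash
python3 -m crank '[{"xyz":[0.4,-0.9,0],"roll":-0.1},{"xyz":[0.9,-1.8,0],"roll":-0.25},{"xyz":[1.3,-2.7,0],"roll":-0.37},{"xyz":[1.8,-3.6,0],"roll":-0.5},{"xyz":[2.2,-4.5,0],"roll":-0.62},{"xyz":[2.7,-5.4,0],"roll":-0.75},{"xyz":[3.1,-6.3,0],"roll":-0.87},{"xyz":[3.6,-7.2,0],"roll":-1.0},{"xyz":[4.0,-8.1,0],"roll":-1.12},{"xyz":[4.4,-8.9,0],"roll":-1.24}]' 20
python3 -m crank '[{"xyz":[0,-0.9,0],"roll":-0.09},{"xyz":[0,-1.8,0],"roll":-0.09},{"xyz":[0,-2.7,0],"roll":-0.09},{"xyz":[0,-3.6,0],"roll":-0.09},{"xyz":[0.1,-4.5,0],"roll":-0.09},{"xyz":[0.2,-5.4,0],"roll":-0.09},{"xyz":[0.3,-6.3,0],"roll":-0.09},{"xyz":[0.4,-7.2,0],"roll":-0.09},{"xyz":[0.5,-8.1,0],"roll":-0.09},{"xyz":[0.5,-8.9,0],"roll":-0.09}]'
```

```text
$[0]: bad value
$[0]: bad value
```

```bash
python3 -m crank '[{"xyz":[0.4,-0.9,0],"roll":-0.1,"fingers":85},{"xyz":[0.9,-1.8,0],"roll":-0.25,"fingers":85},{"xyz":[1.3,-2.7,0],"roll":-0.37,"fingers":85},{"xyz":[1.8,-3.6,0],"roll":-0.5,"fingers":85},{"xyz":[2.2,-4.5,0],"roll":-0.62,"fingers":85},{"xyz":[2.7,-5.4,0],"roll":-0.75,"fingers":85},{"xyz":[3.1,-6.3,0],"roll":-0.87,"fingers":85},{"xyz":[3.6,-7.2,0],"roll":-1.0,"fingers":85},{"xyz":[4.0,-8.1,0],"roll":-1.12,"fingers":85},{"xyz":[4.4,-8.9,0],"roll":-1.24,"fingers":85}]' 20
```

```text
time: 1.13
tool_pos: [0.3315, 0.2474, 0.2315]
orientation: [180.0, 0.0, 95.1]
contact_force: [0.2, 0.2, 0.3]
opening: 0.994
gripper_force: 0.0
```

```bash
python3 -m crank '[{"xyz":[0,-0.9,0],"roll":-0.1,"fingers":85},{"xyz":[0,-1.8,0],"roll":-0.1,"fingers":85},{"xyz":[0,-2.7,0],"roll":-0.1,"fingers":85},{"xyz":[0,-3.6,0],"roll":-0.1,"fingers":85},{"xyz":[0,-4.5,0],"roll":-0.1,"fingers":85},{"xyz":[0.1,-5.4,0],"roll":-0.1,"fingers":85},{"xyz":[0.2,-6.3,0],"roll":-0.1,"fingers":85},{"xyz":[0.3,-7.2,0],"roll":-0.1,"fingers":85},{"xyz":[0.4,-8.1,0],"roll":-0.1,"fingers":85},{"xyz":[0.5,-8.9,0],"roll":-0.1,"fingers":85}]'
python3 -m crank '[{"xyz":[0.6,-0.6,0],"roll":0,"fingers":85},{"xyz":[1.2,-1.2,0],"roll":0,"fingers":85},{"xyz":[1.8,-1.8,0],"roll":0,"fingers":85},{"xyz":[2.4,-2.5,0],"roll":0,"fingers":85},{"xyz":[3.0,-3.1,0],"roll":0,"fingers":85},{"xyz":[3.6,-3.7,0],"roll":0,"fingers":85},{"xyz":[4.2,-4.3,-0.5],"roll":0,"fingers":85},{"xyz":[4.8,-4.9,-1.0],"roll":0,"fingers":85},{"xyz":[5.4,-5.6,-1.7],"roll":0,"fingers":85},{"xyz":[6.2,-6.2,-2.5],"roll":0,"fingers":85}]'
```

```text
time: 1.97
tool_pos: [0.351, -0.1088, 0.2317]
orientation: [179.9, 0.0, 89.6]
contact_force: [0.9, 0.9, -0.4]
opening: 0.997
gripper_force: 0.0
time: 2.8
tool_pos: [0.5914, -0.3501, 0.1396]
orientation: [179.9, 0.1, 89.7]
contact_force: [0.2, 0.1, 0.7]
opening: 0.993
gripper_force: 0.0
```

Run:
```python
from m import *
s=snap('scene','s2.png');P=cloud(s)
m=(P[...,2]>.008)&(P[...,2]<.055)&(P[...,0]>.635)&(P[...,0]<.75)&(P[...,1]<-.28)&(P[...,1]>-.45)
q=P[m];print(q.min(0),q.max(0),len(q))
q=q[abs(q[:,1]+.355)<.02];print(q.min(0) if len(q) else None)
```

```text
[ 0.66469303 -0.443196    0.00803273] [ 0.74997447 -0.28984837  0.04619826] 1025
[ 0.66789142 -0.37493926  0.00805938]
```

View pics/s2.png

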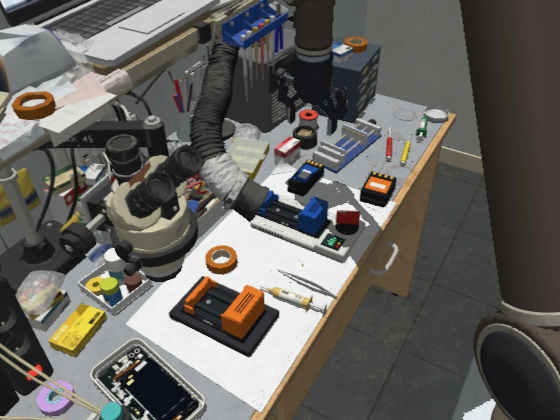

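The arm hangs above the blue pack, gripper at (310,95). The box starts at x≈.668, so I descend with the fingers at 70 mm for clearance.

```bash
python3 -m crank '[{"xyz":[0.1,0,-0.3],"roll":0,"fingers":70},{"xyz":[0.1,0,-0.8],"roll":0,"fingers":70},{"xyz":[0.1,0,-1.4],"roll":0,"fingers":70},{"xyz":[0.1,0,-2.0],"roll":0,"fingers":70},{"xyz":[0.1,0,-2.6],"roll":0,"fingers":70},{"xyz":[0.1,0,-3.0],"roll":0,"fingers":70},{"xyz":[0.1,0,-3.25],"roll":0,"fingers":70},{"xyz":[0.1,0,-3.25],"roll":0,"fingers":60},{"xyz":[0.1,0,-3.25],"roll":0,"fingers":50},{"xyz":[0.1,0,-3.25],"roll":0,"fingers":40}]' 25
python3 -m crank '[{"xyz":[0,0,0],"roll":0,"fingers":40},{"xyz":[0,0,0],"roll":0,"fingers":40},{"xyz":[0,0,0],"roll":0,"fingers":40},{"xyz":[0,0,0.2],"roll":0,"fingers":40},{"xyz":[0,0,0.5],"roll":0,"fingers":40},{"xyz":[0,0,1.0],"roll":0,"fingers":40},{"xyz":[0,0,1.6],"roll":0,"fingers":40},{"xyz":[0,0,2.2],"roll":0,"fingers":40},{"xyz":[0,0,2.6],"roll":0,"fingers":40},{"xyz":[0,0,2.6],"roll":0,"fingers":40}]'
```

```text
time: 3.68
tool_pos: [0.5961, -0.3485, 0.0125]
orientation: [179.8, 0.1, 89.7]
contact_force: [-0.0, -0.4, -1.9]
opening: 0.53
gripper_force: 27.5
time: 4.52
tool_pos: [0.5971, -0.3498, 0.1198]
orientation: [179.6, 0.3, 89.7]
contact_force: [1.6, -1.4, -0.9]
opening: 0.531
gripper_force: 27.5
```

The last approach row was cut short, so the grip is 12 mm too high. I set the pack down and regrip lower.

```bash
python3 -m crank '[{"xyz":[0,0,-0.6],"roll":0,"fingers":40},{"xyz":[0,0,-1.2],"roll":0,"fingers":40},{"xyz":[0,0,-1.8],"roll":0,"fingers":40},{"xyz":[0,0,-2.3],"roll":0,"fingers":40},{"xyz":[0,0,-2.5],"roll":0,"fingers":40},{"xyz":[0,0,-2.59],"roll":0,"fingers":40},{"xyz":[0,0,-2.59],"roll":0,"fingers":40},{"xyz":[0,0,-2.59],"roll":0,"fingers":60},{"xyz":[0,0,-2.59],"roll":0,"fingers":60},{"xyz":[0,-0.1,-2.7],"roll":0,"fingers":60}]'
python3 -m crank '[{"xyz":[0,0,-0.1],"roll":0,"fingers":60},{"xyz":[0,0,-0.17],"roll":0,"fingers":60},{"xyz":[0,0,-0.17],"roll":0,"fingers":60},{"xyz":[0,0,-0.17],"roll":0,"fingers":40},{"xyz":[0,0,-0.17],"roll":0,"fingers":40},{"xyz":[0,0,-0.17],"roll":0,"fingers":40},{"xyz":[0,0,-0.17],"roll":0,"fingers":40},{"xyz":[0,0,-0.17],"roll":0,"fingers":40},{"xyz":[0,0,-0.17],"roll":0,"fingers":40},{"xyz":[0,0,-0.17],"roll":0,"fingers":40}]' 25
```

```text
time: 5.35
tool_pos: [0.5954, -0.3519, 0.007]
orientation: [179.9, 0.1, 89.7]
contact_force: [0.5, -0.4, 0.1]
opening: 0.705
gripper_force: 0.0
time: 6.18
tool_pos: [0.5943, -0.3516, -0.0009]
orientation: [-180.0, -0.0, 89.7]
contact_force: [-0.8, -0.2, -3.4]
opening: 0.532
gripper_force: 27.5
```

```bash
python3 -m crank '[{"xyz":[0,0,0.2],"roll":0,"fingers":40},{"xyz":[0,0,0.6],"roll":0,"fingers":40},{"xyz":[0,0,1.2],"roll":-0.1,"fingers":40},{"xyz":[0,0,1.8],"roll":-0.2,"fingers":40},{"xyz":[0,0,2.4],"roll":-0.3,"fingers":40},{"xyz":[0,0,2.7],"roll":-0.4,"fingers":40},{"xyz":[0,0,2.7],"roll":-0.5,"fingers":40},{"xyz":[0,0,2.7],"roll":-0.6,"fingers":40},{"xyz":[0,0,2.7],"roll":-0.7,"fingers":40},{"xyz":[0,0,2.7],"roll":-0.8,"fingers":40}]'
python3 - <<'E'
from m import *
P=cloud(snap('top'))
m=(P[...,2]>.15)&(P[...,2]<.5)&(P[...,0]>.5)&(P[...,1]>-.24)&(P[...,1]<.05)&(P[...,0]<.8)
q=P[m];d=np.hypot(q[:,0]-.591,q[:,1]+.22);i=np.argsort(d)[:200:20];print(q[i].round(3).tolist(),d.min())
E
```

```text
time: 7.02
tool_pos: [0.595, -0.3522, 0.1097]
orientation: [179.9, -0.0, 43.6]
contact_force: [0.2, 0.6, -1.1]
opening: 0.534
gripper_force: 27.4
[[0.528, -0.24, 0.478], [0.521, -0.235, 0.496], [0.513, -0.23, 0.48], [0.663, -0.178, 0.299], [0.666, -0.18, 0.301], [0.665, -0.176, 0.305], [0.669, -0.183, 0.293], [0.662, -0.17, 0.302], [0.662, -0.168, 0.303], [0.677, -0.199, 0.291]] 0.06616072110761037
```

```bash
python3 -m crank '[{"xyz":[0,0.2,0],"roll":-0.1,"fingers":40},{"xyz":[0,0.6,0],"roll":-0.2,"fingers":40},{"xyz":[0,1.0,0],"roll":-0.3,"fingers":40},{"xyz":[0,1.5,0],"roll":-0.4,"fingers":40},{"xyz":[0,2.0,0],"roll":-0.5,"fingers":40},{"xyz":[0,2.5,-0.1],"roll":-0.6,"fingers":40},{"xyz":[-0.1,2.9,-0.2],"roll":-0.7,"fingers":40},{"xyz":[-0.1,3.2,-0.4],"roll":-0.765,"fingers":40},{"xyz":[-0.1,3.28,-0.7],"roll":-0.765,"fingers":40},{"xyz":[-0.1,3.28,-0.85],"roll":-0.765,"fingers":40}]'
python3 - <<'E'
from m import *
a=snap('top');b=snap('scene')
for n,s in(('t',a),('s',b)):
    P=cloud(s);bl,_=masks(s)
    r=np.hypot(P[...,0]-.58,P[...,1]+.22)<.13
    k=r&bl&(P[...,2]>.09)&(P[...,2]<.115);h=r&bl&(P[...,2]>.057)&(P[...,2]<.07)&(P[...,0]<.54)
    for w,mm in(('panel',k),('hood',h)):
        q=P[mm]
        if len(q)>9: print(n,w,cv2.minAreaRect((q[:,:2]*1000).astype(np.float32)),q.min(0).round(3),q.max(0).round(3))
c1=cv2.resize(a['pixels'][170:300,255:375],None,fx=3.5,fy=3.5);c2=cv2.resize(b['pixels'][150:280,235:355],None,fx=3.5,fy=3.5)
cv2.imwrite('pics/c3.png',np.hstack([c1,c2])[...,::-1])
E
```

```text
time: 7.9
tool_pos: [0.5902, -0.2196, 0.073]
orientation: [-180.0, 0.0, 0.3]
contact_force: [-0.7, -0.6, -2.0]
opening: 0.534
gripper_force: 27.4
t hood ((515.4030151367188, -221.66836547851562), (57.04019546508789, 37.90287399291992), 88.49610137939453) [ 0.496 -0.25   0.058] [ 0.534 -0.193  0.069]
s panel ((585.1822509765625, -218.9177703857422), (32.47255325317383, 54.698604583740234), 89.60601806640625) [ 0.558 -0.235  0.096] [ 0.612 -0.203  0.101]
s hood ((513.4892578125, -218.8652801513672), (60.03972244262695, 34.734310150146484), 87.88733673095703) [ 0.496 -0.248  0.057] [ 0.532 -0.189  0.067]
```

View pics/c3.png

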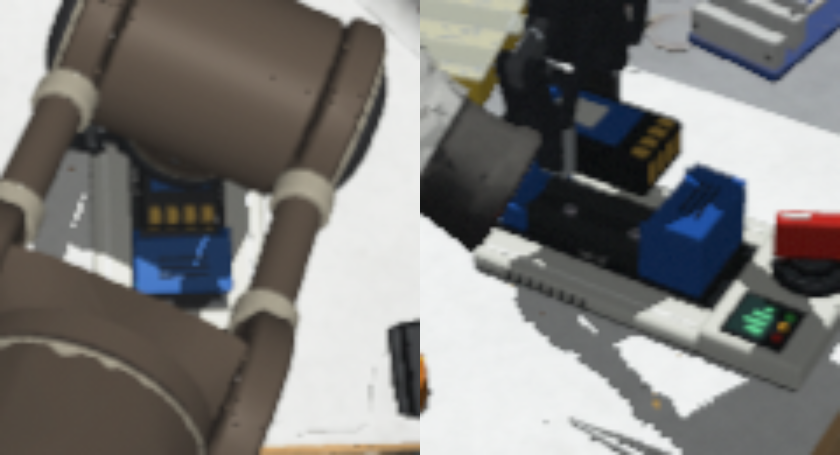

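Held level, the pack lines up in y with the hood (panel and hood both at -.219 in the scene view, gold end towards the hood at (650,150)). Now I tilt it on the lip: contact end just in front of the hood, then down.

```bash
python3 -m crank '[{"xyz":[0.1,0,-0.1],"roll":0,"fingers":40},{"xyz":[0.1,0,-0.3],"roll":0,"fingers":40},{"xyz":[0.1,0,-0.5],"roll":0,"fingers":40},{"xyz":[0.1,0,-0.6],"roll":0,"fingers":40},{"xyz":[0.1,0,-0.65],"roll":0,"fingers":40},{"xyz":[0.1,0,-0.68],"roll":0,"fingers":40},{"xyz":[0.1,0,-0.7],"roll":0,"fingers":40},{"xyz":[0.1,0,-0.72],"roll":0,"fingers":40},{"xyz":[0.1,0,-0.74],"roll":0,"fingers":40},{"xyz":[0.1,0,-0.76],"roll":0,"fingers":40}]' 20
```

```text
time: 8.83
tool_pos: [0.5947, -0.2206, 0.0432]
orientation: [180.0, -0.0, 0.1]
contact_force: [-0.1, -0.7, -2.5]
opening: 0.536
gripper_force: 27.5
```

```bash
python3 -m crank '[{"xyz":[0,0,-0.02],"roll":0,"fingers":40},{"xyz":[0,0,-0.04],"roll":0,"fingers":40},{"xyz":[0,0,-0.06],"roll":0,"fingers":40},{"xyz":[0,0,-0.08],"roll":0,"fingers":40},{"xyz":[0,0,-0.1],"roll":0,"fingers":40},{"xyz":[0,0,-0.1],"roll":0,"fingers":40},{"xyz":[0,0,-0.1],"roll":0,"fingers":40},{"xyz":[0,0,-0.1],"roll":0,"fingers":40},{"xyz":[0,0,-0.1],"roll":0,"fingers":40},{"xyz":[0,0,-0.1],"roll":0,"fingers":40}]' 20
python3 - <<'E'
from m import *
b=snap('scene');print(arm.state()['contact_force'],arm.state()['moment'])
P=cloud(b);bl,_=masks(b)
k=(np.hypot(P[...,0]-.585,P[...,1]+.22)<.06)&bl&(P[...,2]>.05)&(P[...,0]>.545)&(P[...,0]<.61)
q=P[k];A=np.c_[q[:,0]-.585,np.ones(len(q))];c=np.linalg.lstsq(A,q[:,2],rcond=None)[0];print(len(q),'tilt deg',np.degrees(np.arctan(c[0])),c[1],q.min(0),q.max(0))
cv2.imwrite('pics/c4.png',cv2.resize(b['pixels'][150:280,235:355],None,fx=4,fy=4)[...,::-1])
E
```

```text
time: 9.67
tool_pos: [0.5944, -0.2208, 0.042]
orientation: [180.0, 0.0, 0.1]
contact_force: [-6.4, 1.3, 12.5]
opening: 0.537
gripper_force: 29.6
[-6.22256578  2.58361971 12.84077712] [ 0.32507733  0.77427202 -0.03348476]
113 tilt deg 2.4058839359866075 0.06910340116727995 [ 0.56211617 -0.23645273  0.06537772] [ 0.59927737 -0.20152302  0.07335779]
```

View pics/c4.png

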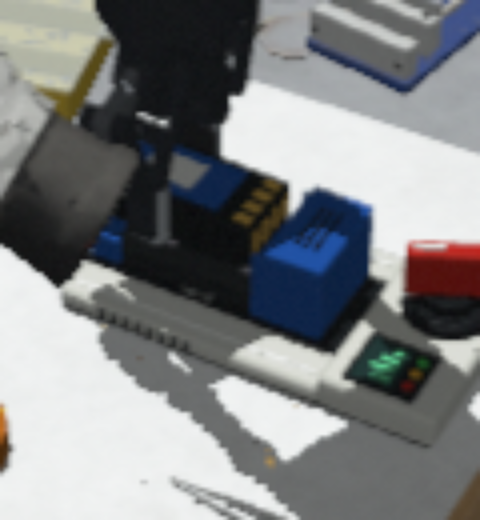

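The pack resists turning in the pads: 12.5 N, about 2° of tilt. It is easier to open slightly, let the contact end sink onto the rails with the foot on the lip, then regrip it tilted.

```bash
python3 -m crank '[{"xyz":[0,0,0.06],"roll":0,"fingers":40},{"xyz":[0,0,0.06],"roll":0,"fingers":47},{"xyz":[0,0,0.06],"roll":0,"fingers":48},{"xyz":[0,0,0.06],"roll":0,"fingers":49},{"xyz":[0,0,0.06],"roll":0,"fingers":50},{"xyz":[0,0,0.06],"roll":0,"fingers":51},{"xyz":[0,0,0.06],"roll":0,"fingers":52},{"xyz":[0,0,0.06],"roll":0,"fingers":52},{"xyz":[0,0,-0.06],"roll":0,"fingers":54},{"xyz":[0,0,-0.18],"roll":0,"fingers":54}]' 20
python3 - <<'E'
from m import *
b=snap('scene');print(arm.state()['contact_force'])
P=cloud(b);bl,_=masks(b)
k=(np.hypot(P[...,0]-.585,P[...,1]+.22)<.06)&bl&(P[...,2]>.045)&(P[...,0]>.545)&(P[...,0]<.61)
q=P[k];A=np.c_[q[:,0]-.585,np.ones(len(q))];c=np.linalg.lstsq(A,q[:,2],rcond=None)[0];print(len(q),'tilt deg',np.degrees(np.arctan(c[0])),c[1],q.min(0),q.max(0))
cv2.imwrite('pics/c5.png',cv2.resize(b['pixels'][150:280,235:355],None,fx=4,fy=4)[...,::-1])
E
```

```text
time: 10.55
tool_pos: [0.5948, -0.2207, 0.0316]
orientation: [180.0, -0.0, 0.0]
contact_force: [-0.5, 0.3, -0.7]
opening: 0.633
gripper_force: 0.0
[-0.35240622 -0.01475831 -0.99213001]
137 tilt deg 43.28618460914752 0.07358580955649902 [ 0.55914495 -0.23723788  0.05366729] [ 0.60774077 -0.20310715  0.38296027]
```

View pics/c5.png

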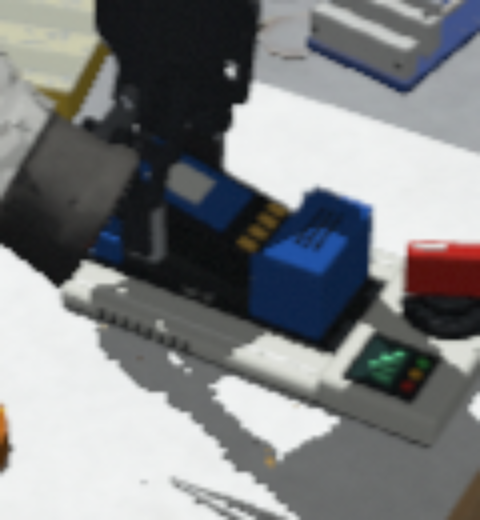

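The pack now lies tilted, foot on the lip and contact end down before the hood at (250,230). I grip it and measure.

```bash
python3 -m crank '[{"xyz":[0,0,0],"roll":0,"fingers":48},{"xyz":[0,0,0],"roll":0,"fingers":44},{"xyz":[0,0,0],"roll":0,"fingers":40},{"xyz":[0,0,0],"roll":0,"fingers":40},{"xyz":[0,0,0],"roll":0,"fingers":40},{"xyz":[0,0,0],"roll":0,"fingers":40},{"xyz":[0,0,0.03],"roll":0,"fingers":40},{"xyz":[0,0,0.06],"roll":0,"fingers":40},{"xyz":[0,0,0.06],"roll":0,"fingers":40},{"xyz":[0,0,0.06],"roll":0,"fingers":40}]' 30
cat > t.py <<'E'
from m import *
b=snap('scene');print(arm.state()['contact_force'])
P=cloud(b);bl,_=masks(b)
k=(abs(P[...,1]+.22)<.02)&bl&(P[...,2]>.045)&(P[...,0]>.535)&(P[...,0]<.62)&(P[...,2]<.09)
q=P[k];x0=q[:,0].min();c=np.polyfit(q[:,0]-x0,q[:,2],1);print(len(q),'tilt deg',np.degrees(np.arctan(c[0])),'near panel edge x,z',x0,c[1],'far',q[:,0].max())
E
python3 t.py
```

```text
time: 11.43
tool_pos: [0.5947, -0.2207, 0.0344]
orientation: [180.0, -0.0, 0.0]
contact_force: [0.1, -0.4, -2.4]
opening: 0.534
gripper_force: 32.0
[-0.9091087   0.37548683 -1.71360569]
134 tilt deg 13.312589131357235 near panel edge x,z 0.5594416332453025 0.0595985820784232 far 0.6107787802173081
```

```bash
python3 -m crank '[{"xyz":[0,0,-0.03],"roll":0,"fingers":40},{"xyz":[-0.06,0,-0.03],"roll":0,"fingers":40},{"xyz":[-0.12,0,-0.03],"roll":0,"fingers":40},{"xyz":[-0.18,0,-0.03],"roll":0,"fingers":40},{"xyz":[-0.24,0,-0.03],"roll":0,"fingers":40},{"xyz":[-0.28,0,-0.03],"roll":0,"fingers":40},{"xyz":[-0.3,0,-0.03],"roll":0,"fingers":40},{"xyz":[-0.3,0,-0.03],"roll":0,"fingers":40},{"xyz":[-0.3,0,-0.03],"roll":0,"fingers":40},{"xyz":[-0.3,0,-0.03],"roll":0,"fingers":40}]' 40
python3 -m crank '[{"xyz":[-0.02,0,0],"roll":0,"fingers":40},{"xyz":[-0.04,0,0],"roll":0,"fingers":40},{"xyz":[-0.06,0,0],"roll":0,"fingers":40},{"xyz":[-0.08,0,0],"roll":0,"fingers":40},{"xyz":[-0.1,0,0],"roll":0,"fingers":40},{"xyz":[-0.12,0,0],"roll":0,"fingers":40},{"xyz":[-0.14,0,0],"roll":0,"fingers":40},{"xyz":[-0.14,0,0],"roll":0,"fingers":40},{"xyz":[-0.14,0,0],"roll":0,"fingers":40},{"xyz":[-0.14,0,0],"roll":0,"fingers":40}]'; python3 t.py
```

```text
time: 12.32
tool_pos: [0.5826, -0.2206, 0.033]
orientation: [180.0, -0.0, 0.0]
contact_force: [0.6, -0.2, -2.3]
opening: 0.531
gripper_force: 44.1
time: 13.15
tool_pos: [0.5786, -0.2207, 0.0333]
orientation: [180.0, -0.2, 0.0]
contact_force: [5.3, 0.4, -5.1]
opening: 0.532
gripper_force: 44.0
[ 4.58079381  0.92729922 -4.43316288]
135 tilt deg 12.140404370217981 near panel edge x,z 0.5425511957150126 0.05851421403079872 far 0.6030019940833748
```

```bash
python3 -m crank '[{"xyz":[-0.02,0,0],"roll":0,"fingers":40},{"xyz":[-0.04,0,0],"roll":0,"fingers":40},{"xyz":[-0.07,0,0],"roll":0,"fingers":40},{"xyz":[-0.1,0,0],"roll":0,"fingers":40},{"xyz":[-0.12,0,0],"roll":0,"fingers":40},{"xyz":[-0.14,0,0],"roll":0,"fingers":40},{"xyz":[-0.16,0,0],"roll":0,"fingers":40},{"xyz":[-0.18,0,0],"roll":0,"fingers":40},{"xyz":[-0.18,0,0],"roll":0,"fingers":40},{"xyz":[-0.18,0,0],"roll":0,"fingers":40}]'; python3 t.py
```

```text
time: 14.03
tool_pos: [0.573, -0.2208, 0.0337]
orientation: [179.9, -0.4, -0.0]
contact_force: [7.6, 0.7, -6.2]
opening: 0.532
gripper_force: 43.8
[ 7.88516495  1.52810521 -6.35431306]
136 tilt deg 13.55358423497441 near panel edge x,z 0.5371342247240409 0.058229283205952456 far 0.5863144428210536
```

```bash
python3 -m crank '[{"xyz":[-0.02,0,0],"roll":0,"fingers":40},{"xyz":[-0.04,0,0],"roll":0,"fingers":40},{"xyz":[-0.06,0,0],"roll":0,"fingers":40},{"xyz":[-0.08,0,0],"roll":0,"fingers":40},{"xyz":[-0.1,0,0],"roll":0,"fingers":40},{"xyz":[-0.12,0,0],"roll":0,"fingers":40},{"xyz":[-0.14,0,0],"roll":0,"fingers":40},{"xyz":[-0.14,0,0],"roll":0,"fingers":40},{"xyz":[-0.14,0,0],"roll":0,"fingers":40},{"xyz":[-0.14,0,0],"roll":0,"fingers":40}]'; python3 t.py
```

```text
time: 14.92
tool_pos: [0.5686, -0.2209, 0.0339]
orientation: [179.9, -0.6, -0.0]
contact_force: [10.7, 2.4, -8.2]
opening: 0.532
gripper_force: 43.7
[10.06014653  1.96703481 -7.97728137]
132 tilt deg 13.991575989766378 near panel edge x,z 0.5350072732068627 0.058826327543263605 far 0.5812096374480112
```

Compression is about 10.8 mm at 10.7 N, so the foot clears the lip by ~3 mm. I now swing it down in stages, easing the grip.

```bash
python3 -m crank '[{"xyz":[-0.02,0,0],"roll":0,"fingers":40},{"xyz":[-0.01,0,-0.03],"roll":0,"fingers":40},{"xyz":[0.0,0,-0.06],"roll":0,"fingers":40},{"xyz":[0.0,0,-0.09],"roll":0,"fingers":40},{"xyz":[0.01,0,-0.12],"roll":0,"fingers":40},{"xyz":[0.02,0,-0.15],"roll":0,"fingers":40},{"xyz":[0.03,0,-0.17],"roll":0,"fingers":40},{"xyz":[0.03,0,-0.17],"roll":0,"fingers":40},{"xyz":[0.03,0,-0.17],"roll":0,"fingers":40},{"xyz":[0.03,0,-0.17],"roll":0,"fingers":40}]' 25; python3 t.py
```

```text
time: 15.8
tool_pos: [0.5713, -0.2223, 0.0297]
orientation: [179.8, -0.7, 0.0]
contact_force: [9.1, 1.4, 1.8]
opening: 0.534
gripper_force: 44.8
[8.88663852 1.39193028 1.70353406]
137 tilt deg 6.158708048520501 near panel edge x,z 0.53631344900963 0.05604559663002179 far 0.6180310302546568
```

```bash
python3 -m crank '[{"xyz":[-0.03,0,0],"roll":0,"fingers":40},{"xyz":[-0.03,0,-0.03],"roll":0,"fingers":40},{"xyz":[-0.03,0,-0.06],"roll":0,"fingers":40},{"xyz":[-0.02,0,-0.09],"roll":0,"fingers":40},{"xyz":[-0.02,0,-0.12],"roll":0,"fingers":40},{"xyz":[-0.01,0,-0.15],"roll":0,"fingers":40},{"xyz":[-0.01,0,-0.15],"roll":0,"fingers":40},{"xyz":[-0.01,0,-0.15],"roll":0,"fingers":40},{"xyz":[-0.01,0,-0.15],"roll":0,"fingers":40},{"xyz":[-0.01,0,-0.15],"roll":0,"fingers":40}]'; sed -i 's/<.62)/<.60)/' t.py; python3 t.py
```

```text
time: 16.68
tool_pos: [0.5714, -0.2227, 0.0257]
orientation: [179.7, -0.7, 0.0]
contact_force: [6.5, 1.5, 12.1]
opening: 0.534
gripper_force: 46.1
[ 6.75791656  2.32046188 12.28107549]
124 tilt deg 11.565772919242578 near panel edge x,z 0.5368035056376663 0.05165271305125196 far 0.593650449773935
```

```bash
cat > t2.py <<'E'
from m import *
b=snap('scene');print(arm.state()['contact_force'].round(1),arm.state()['tool_pos'].round(4))
P=cloud(b);px=b['pixels'].astype(int);bl,_=masks(b)
g=(abs(P[...,1]+.22)<.022)&(P[...,2]>.03)&(P[...,2]<.09)&(P[...,0]>.528)&(P[...,0]<.64)
for x in np.arange(.530,.636,.005):
    k=g&(abs(P[...,0]-x)<.0025)
    if k.sum()>2: print('%.3f n%d z %.4f..%.4f med %.4f blue %.1f'%(x,k.sum(),*np.percentile(P[k][:,2],[10,90]),np.median(P[k][:,2]),bl[k].mean()))
E
python3 t2.py
```

```text
[ 6.3  2.6 12.1] [ 0.5714 -0.2227  0.0257]
0.530 n24 z 0.0613..0.0641 med 0.0624 blue 0.8
0.535 n6 z 0.0521..0.0534 med 0.0529 blue 0.8
0.540 n38 z 0.0504..0.0539 med 0.0525 blue 0.7
0.545 n51 z 0.0425..0.0549 med 0.0528 blue 0.6
0.550 n52 z 0.0414..0.0556 med 0.0537 blue 0.6
0.555 n54 z 0.0402..0.0572 med 0.0542 blue 0.2
0.560 n54 z 0.0487..0.0584 med 0.0565 blue 0.2
0.565 n37 z 0.0558..0.0601 med 0.0582 blue 0.1
0.570 n21 z 0.0573..0.0610 med 0.0592 blue 0.1
0.575 n6 z 0.0567..0.0596 med 0.0585 blue 0.0
0.580 n5 z 0.0598..0.0645 med 0.0627 blue 0.0
0.585 n5 z 0.0613..0.0633 med 0.0622 blue 0.0
0.590 n6 z 0.0376..0.0625 med 0.0425 blue 0.0
0.595 n4 z 0.0478..0.0642 med 0.0635 blue 0.5
0.600 n3 z 0.0449..0.0641 med 0.0637 blue 0.0
0.605 n3 z 0.0432..0.0469 med 0.0445 blue 0.0
0.610 n6 z 0.0451..0.0526 med 0.0492 blue 0.0
0.615 n10 z 0.0470..0.0538 med 0.0508 blue 0.5
0.620 n11 z 0.0315..0.0440 med 0.0390 blue 0.8
0.625 n8 z 0.0319..0.0434 med 0.0342 blue 0.8
```

The pack is still at ~10° and the foot has caught on the lip's rounded edge (x force fell, z rose). I back up slightly, push ~3 mm further in, then go down.

```bash
python3 -m crank '[{"xyz":[0,0,0.05],"roll":0,"fingers":40},{"xyz":[0,0,0.09],"roll":0,"fingers":40},{"xyz":[-0.03,0,0.09],"roll":0,"fingers":40},{"xyz":[-0.06,0,0.09],"roll":0,"fingers":40},{"xyz":[-0.09,0,0.09],"roll":0,"fingers":40},{"xyz":[-0.1,0,0.09],"roll":0,"fingers":40},{"xyz":[-0.11,0,0.09],"roll":0,"fingers":40},{"xyz":[-0.11,0,0.09],"roll":0,"fingers":40},{"xyz":[-0.11,0,0.09],"roll":0,"fingers":40},{"xyz":[-0.11,0,0.09],"roll":0,"fingers":40}]'
```

```text
time: 17.62
tool_pos: [0.5672, -0.2227, 0.0266]
orientation: [179.7, -0.8, 0.0]
contact_force: [12.5, -0.1, -3.8]
opening: 0.531
gripper_force: 44.1
```

```bash
python3 -m crank '[{"xyz":[0.03,0,-0.02],"roll":0,"fingers":40},{"xyz":[0.03,0,-0.05],"roll":0,"fingers":40},{"xyz":[0.03,0,-0.08],"roll":0,"fingers":40},{"xyz":[0.04,0,-0.11],"roll":0,"fingers":40},{"xyz":[0.04,0,-0.14],"roll":0,"fingers":40},{"xyz":[0.05,0,-0.16],"roll":0,"fingers":40},{"xyz":[0.05,0,-0.18],"roll":0,"fingers":40},{"xyz":[0.05,0,-0.18],"roll":0,"fingers":40},{"xyz":[0.05,0,-0.18],"roll":0,"fingers":40},{"xyz":[0.05,0,-0.18],"roll":0,"fingers":40}]'; python3 t2.py
```

```text
time: 18.45
tool_pos: [0.5701, -0.2228, 0.023]
orientation: [179.7, -0.8, 0.0]
contact_force: [6.6, 3.0, 13.6]
opening: 0.533
gripper_force: 46.7
[ 8.   2.1 15.1] [ 0.5701 -0.2229  0.023 ]
0.530 n23 z 0.0614..0.0642 med 0.0626 blue 0.7
0.535 n4 z 0.0517..0.0533 med 0.0523 blue 1.0
0.540 n39 z 0.0496..0.0536 med 0.0517 blue 0.7
0.545 n48 z 0.0378..0.0546 med 0.0518 blue 0.6
0.550 n55 z 0.0394..0.0554 med 0.0532 blue 0.5
0.555 n52 z 0.0383..0.0570 med 0.0543 blue 0.2
0.560 n61 z 0.0400..0.0792 med 0.0554 blue 0.2
0.565 n32 z 0.0554..0.0594 med 0.0567 blue 0.2
0.570 n12 z 0.0553..0.0583 med 0.0572 blue 0.1
0.580 n6 z 0.0581..0.0601 med 0.0595 blue 0.0
0.585 n5 z 0.0586..0.0608 med 0.0601 blue 0.0
0.590 n4 z 0.0368..0.0601 med 0.0494 blue 0.0
0.595 n4 z 0.0441..0.0622 med 0.0604 blue 0.0
0.600 n4 z 0.0359..0.0549 med 0.0379 blue 0.0
0.605 n5 z 0.0379..0.0535 med 0.0490 blue 0.0
0.610 n11 z 0.0384..0.0486 med 0.0453 blue 0.0
0.615 n6 z 0.0403..0.0482 med 0.0443 blue 0.3
0.620 n13 z 0.0364..0.0439 med 0.0418 blue 0.8
0.625 n13 z 0.0324..0.0435 med 0.0376 blue 0.8
```

```bash
python3 -m crank '[{"xyz":[-0.03,0,0],"roll":0,"fingers":40},{"xyz":[-0.03,0,-0.03],"roll":0,"fingers":40},{"xyz":[-0.03,0,-0.06],"roll":0,"fingers":40},{"xyz":[-0.02,0,-0.09],"roll":0,"fingers":40},{"xyz":[-0.02,0,-0.12],"roll":0,"fingers":40},{"xyz":[-0.01,0,-0.12],"roll":0,"fingers":40},{"xyz":[-0.01,0,-0.12],"roll":0,"fingers":40},{"xyz":[-0.01,0,-0.12],"roll":0,"fingers":40},{"xyz":[-0.01,0,-0.12],"roll":0,"fingers":40},{"xyz":[-0.01,0,-0.12],"roll":0,"fingers":40}]' 20; python3 t2.py
```

```text
time: 19.33
tool_pos: [0.5714, -0.2229, 0.019]
orientation: [179.7, -1.0, 0.0]
contact_force: [10.2, 3.5, 14.5]
opening: 0.53
gripper_force: 47.4
[ 9.3  2.8 15.2] [ 0.5715 -0.2229  0.019 ]
0.530 n24 z 0.0614..0.0642 med 0.0628 blue 0.4
0.540 n38 z 0.0480..0.0533 med 0.0514 blue 0.7
0.545 n49 z 0.0416..0.0535 med 0.0516 blue 0.6
0.550 n48 z 0.0387..0.0532 med 0.0515 blue 0.5
0.555 n52 z 0.0409..0.0833 med 0.0521 blue 0.4
0.560 n58 z 0.0444..0.0770 med 0.0525 blue 0.1
0.565 n41 z 0.0516..0.0860 med 0.0532 blue 0.1
0.570 n21 z 0.0526..0.0871 med 0.0537 blue 0.1
0.575 n7 z 0.0524..0.0883 med 0.0536 blue 0.0
0.580 n7 z 0.0544..0.0879 med 0.0561 blue 0.0
0.585 n6 z 0.0535..0.0565 med 0.0540 blue 0.0
0.590 n4 z 0.0320..0.0500 med 0.0344 blue 0.0
0.600 n4 z 0.0310..0.0547 med 0.0429 blue 0.0
0.605 n7 z 0.0311..0.0516 med 0.0399 blue 0.0
0.610 n11 z 0.0332..0.0475 med 0.0409 blue 0.0
0.615 n9 z 0.0314..0.0417 med 0.0375 blue 0.0
0.620 n13 z 0.0316..0.0441 med 0.0413 blue 1.0
0.625 n16 z 0.0325..0.0408 med 0.0340 blue 0.8
```

```bash
python3 -m crank '[{"xyz":[-0.02,0,-0.03],"roll":0,"fingers":40},{"xyz":[-0.02,0,-0.05],"roll":0,"fingers":40},{"xyz":[-0.02,0,-0.07],"roll":0,"fingers":40},{"xyz":[-0.01,0,-0.08],"roll":0,"fingers":40},{"xyz":[-0.01,0,-0.09],"roll":0,"fingers":40},{"xyz":[0,0,-0.1],"roll":0,"fingers":40},{"xyz":[0,0,-0.1],"roll":0,"fingers":40},{"xyz":[0,0,-0.1],"roll":0,"fingers":40},{"xyz":[0,0,-0.1],"roll":0,"fingers":40},{"xyz":[0,0,-0.1],"roll":0,"fingers":40}]' 20; python3 t2.py
```

```text
time: 20.22
tool_pos: [0.572, -0.2229, 0.0168]
orientation: [179.7, -1.0, 0.0]
contact_force: [6.1, 5.7, 24.8]
opening: 0.535
gripper_force: 51.6
[ 6.6  5.4 24.8] [ 0.5719 -0.2229  0.0168]
0.530 n20 z 0.0616..0.0641 med 0.0628 blue 0.1
0.535 n4 z 0.0520..0.0541 med 0.0527 blue 0.0
0.540 n30 z 0.0497..0.0538 med 0.0514 blue 0.4
0.545 n48 z 0.0373..0.0526 med 0.0510 blue 0.6
0.550 n43 z 0.0421..0.0534 med 0.0506 blue 0.7
0.555 n59 z 0.0409..0.0864 med 0.0515 blue 0.4
0.560 n53 z 0.0455..0.0786 med 0.0520 blue 0.1
0.565 n36 z 0.0497..0.0831 med 0.0516 blue 0.1
0.570 n23 z 0.0499..0.0672 med 0.0514 blue 0.1
0.575 n8 z 0.0502..0.0871 med 0.0696 blue 0.0
0.580 n9 z 0.0523..0.0855 med 0.0530 blue 0.0
0.585 n5 z 0.0513..0.0729 med 0.0528 blue 0.0
0.590 n6 z 0.0326..0.0527 med 0.0505 blue 0.0
0.595 n3 z 0.0302..0.0468 med 0.0310 blue 0.0
0.600 n3 z 0.0312..0.0492 med 0.0343 blue 0.0
0.605 n9 z 0.0305..0.0418 med 0.0337 blue 0.0
0.610 n6 z 0.0393..0.0490 med 0.0446 blue 0.0
0.615 n9 z 0.0333..0.0373 med 0.0355 blue 0.0
0.620 n12 z 0.0369..0.0436 med 0.0417 blue 0.8
0.625 n13 z 0.0316..0.0423 med 0.0335 blue 0.8
```

Nearly level, with the foot top below the lip. I ease it under the lip and let go.

```bash
python3 -m crank '[{"xyz":[0.04,0,0.03],"roll":0,"fingers":40},{"xyz":[0.07,0,0.03],"roll":0,"fingers":40},{"xyz":[0.1,0,0.03],"roll":0,"fingers":40},{"xyz":[0.12,0,0.03],"roll":0,"fingers":40},{"xyz":[0.12,0,0.03],"roll":0,"fingers":48},{"xyz":[0.12,0,0.03],"roll":0,"fingers":54},{"xyz":[0.12,0,0.03],"roll":0,"fingers":60},{"xyz":[0.12,0,0.1],"roll":0,"fingers":65},{"xyz":[0.12,0,0.5],"roll":0,"fingers":65},{"xyz":[0.12,0,1.2],"roll":0,"fingers":65}]' 20
python3 -m crank '[{"xyz":[0,0,0.6],"roll":0,"fingers":40},{"xyz":[0,0,1.2],"roll":0,"fingers":20},{"xyz":[0,0,1.2],"roll":0,"fingers":0},{"xyz":[-0.2,0,1.2],"roll":0,"fingers":0},{"xyz":[-0.5,0,1.2],"roll":0,"fingers":0},{"xyz":[-1,0,1.2],"roll":0,"fingers":0},{"xyz":[-1.6,0,1.2],"roll":0,"fingers":0},{"xyz":[-2.2,0,1.2],"roll":0,"fingers":0},{"xyz":[-2.6,0,1.2],"roll":0,"fingers":0},{"xyz":[-2.8,0,1.2],"roll":0,"fingers":0}]' 20
python3 t2.py
python3 - <<'E'
from m import *
b=snap('scene');a=snap('top')
c1=cv2.resize(a['pixels'][180:290,265:345],None,fx=5,fy=5,interpolation=2);c2=cv2.resize(b['pixels'][170:280,245:325],None,fx=5,fy=5,interpolation=2)
cv2.imwrite('pics/c6.png',np.hstack([c1,c2])[...,::-1])
E
```

```text
time: 21.1
tool_pos: [0.5618, -0.2184, 0.0516]
orientation: [-179.7, 0.6, 0.1]
contact_force: [-0.4, -0.5, -0.3]
opening: 0.764
gripper_force: 0.0
time: 21.93
tool_pos: [0.4495, -0.2186, 0.1008]
orientation: [-179.8, 0.4, 0.0]
contact_force: [0.4, 0.5, -0.2]
opening: 0.0
gripper_force: 0.0
[-1.   0.  -0.6] [ 0.4494 -0.2187  0.1011]
0.530 n21 z 0.0613..0.0643 med 0.0627 blue 0.8
0.540 n37 z 0.0498..0.0522 med 0.0508 blue 0.0
0.545 n41 z 0.0432..0.0533 med 0.0516 blue 0.7
0.550 n46 z 0.0402..0.0532 med 0.0512 blue 0.7
0.555 n43 z 0.0380..0.0528 med 0.0507 blue 0.6
0.560 n52 z 0.0394..0.0534 med 0.0511 blue 0.6
0.565 n46 z 0.0374..0.0538 med 0.0510 blue 0.3
0.570 n45 z 0.0403..0.0534 med 0.0511 blue 0.2
0.575 n47 z 0.0382..0.0534 med 0.0512 blue 0.3
0.580 n44 z 0.0391..0.0533 med 0.0510 blue 0.2
0.585 n43 z 0.0396..0.0534 med 0.0517 blue 0.3
0.590 n42 z 0.0369..0.0535 med 0.0510 blue 0.3
0.595 n42 z 0.0358..0.0529 med 0.0508 blue 0.5
0.600 n43 z 0.0463..0.0528 med 0.0516 blue 0.7
0.605 n37 z 0.0397..0.0518 med 0.0505 blue 0.4
0.610 n42 z 0.0430..0.0525 med 0.0508 blue 0.0
0.615 n25 z 0.0381..0.0516 med 0.0499 blue 0.4
0.620 n22 z 0.0354..0.0464 med 0.0434 blue 0.6
0.625 n19 z 0.0344..0.0441 med 0.0434 blue 0.8
0.630 n4 z 0.0426..0.0444 med 0.0433 blue 1.0
```

View pics/c6.png

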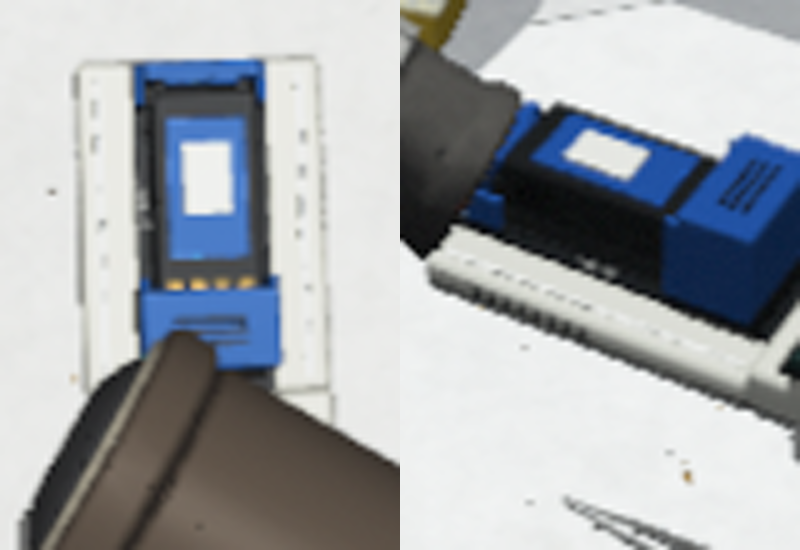

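The pack is home and flat: top even at z≈.051, body end at x≈.616 beneath the lip, gold strips at (210,283) against the hood. Now the key, axis about (.450,-.241).

```bash
python3 -m crank '[{"xyz":[0,-0.2,0],"roll":0.1,"fingers":50},{"xyz":[0,-0.4,0],"roll":0.2,"fingers":50},{"xyz":[0,-0.56,0],"roll":0.3,"fingers":50},{"xyz":[0,-0.56,0],"roll":0.4,"fingers":50},{"xyz":[0,-0.56,-0.2],"roll":0.45,"fingers":50},{"xyz":[0,-0.56,-0.4],"roll":0.45,"fingers":50},{"xyz":[0,-0.56,-0.5],"roll":0.45,"fingers":50},{"xyz":[0,-0.56,-0.5],"roll":0.45,"fingers":50},{"xyz":[0,-0.56,-0.5],"roll":0.45,"fingers":50},{"xyz":[0,-0.56,-0.5],"roll":0.45,"fingers":50}]' 35
```

```text
time: 22.92
tool_pos: [0.4551, -0.2429, 0.0836]
orientation: [-180.0, -0.0, 25.8]
contact_force: [1.3, -0.8, -0.0]
opening: 0.588
gripper_force: 0.0
```

```bash
python3 -m crank '[{"xyz":[-0.12,0.05,-0.2],"roll":0,"fingers":50},{"xyz":[-0.12,0.05,-0.5],"roll":0,"fingers":50},{"xyz":[-0.12,0.05,-0.8],"roll":0,"fingers":50},{"xyz":[-0.12,0.05,-1.05],"roll":0,"fingers":50},{"xyz":[-0.12,0.05,-1.15],"roll":0,"fingers":50},{"xyz":[-0.12,0.05,-1.15],"roll":0,"fingers":50},{"xyz":[-0.12,0.05,-1.15],"roll":0,"fingers":30},{"xyz":[-0.12,0.05,-1.15],"roll":0,"fingers":10},{"xyz":[-0.12,0.05,-1.15],"roll":0,"fingers":5},{"xyz":[-0.12,0.05,-1.15],"roll":0,"fingers":5}]' 40
python3 -m crank '[{"xyz":[0,0,0],"roll":0,"fingers":5},{"xyz":[0,0,0],"roll":0,"fingers":5},{"xyz":[0,0,0],"roll":0,"fingers":5},{"xyz":[0,0,0],"roll":0,"fingers":5},{"xyz":[0,0,0],"roll":0,"fingers":5},{"xyz":[0,0,0],"roll":0,"fingers":5},{"xyz":[0,0,0],"roll":-0.05,"fingers":5},{"xyz":[0,0,0],"roll":-0.1,"fingers":5},{"xyz":[0,0,0],"roll":-0.15,"fingers":5},{"xyz":[0,0,0],"roll":-0.2,"fingers":5}]'
python3 -c "
from bench import arm;print(arm.state()['moment'])"
```

```text
time: 23.75
tool_pos: [0.4513, -0.2426, 0.0385]
orientation: [179.8, -0.1, 25.9]
contact_force: [0.8, -4.4, -1.7]
opening: 0.128
gripper_force: 43.7
time: 24.58
tool_pos: [0.4515, -0.2429, 0.0385]
orientation: [179.7, -0.1, 14.3]
contact_force: [0.9, -6.9, -2.6]
opening: 0.132
gripper_force: 43.7
[-0.89878624 -0.20572751  0.14643962]
```

```bash
python3 -m crank '[{"xyz":[0,-0.05,0],"roll":-0.1,"fingers":5},{"xyz":[0,-0.05,0],"roll":-0.2,"fingers":5},{"xyz":[0,-0.05,0],"roll":-0.3,"fingers":5},{"xyz":[0,-0.05,0],"roll":-0.4,"fingers":5},{"xyz":[0,-0.05,0],"roll":-0.5,"fingers":5},{"xyz":[0,-0.05,0],"roll":-0.6,"fingers":5},{"xyz":[0,-0.05,0],"roll":-0.66,"fingers":5},{"xyz":[0,-0.05,0],"roll":-0.7,"fingers":5},{"xyz":[0,-0.05,0],"roll":-0.7,"fingers":5},{"xyz":[0,-0.05,0],"roll":-0.7,"fingers":5}]'
python3 -c "
from bench import arm;print(arm.state()['moment'])"
```

```text
time: 25.42
tool_pos: [0.4514, -0.2441, 0.0385]
orientation: [180.0, -0.2, -25.7]
contact_force: [2.1, -4.5, -1.4]
opening: 0.127
gripper_force: 44.0
[-0.64072047 -0.41803266  0.16654169]
```

```bash
python3 -m crank '[{"xyz":[0,0,0],"roll":-0.02,"fingers":5},{"xyz":[0,0,0],"roll":-0.04,"fingers":5},{"xyz":[0,0,0],"roll":-0.06,"fingers":5},{"xyz":[0,0,0],"roll":-0.08,"fingers":5},{"xyz":[0,0,0],"roll":-0.08,"fingers":5},{"xyz":[0,0,0],"roll":-0.08,"fingers":5},{"xyz":[0,0,0],"roll":-0.08,"fingers":5},{"xyz":[0,0,0],"roll":-0.08,"fingers":5},{"xyz":[0,0,0],"roll":-0.08,"fingers":5},{"xyz":[0,0,0],"roll":-0.08,"fingers":5}]'
python3 -c "
from bench import arm;print(arm.state()['moment'])"
```

```text
time: 26.25
tool_pos: [0.4514, -0.2442, 0.0386]
orientation: [179.9, -0.2, -29.9]
contact_force: [3.8, -4.2, 0.2]
opening: 0.133
gripper_force: 71.7
[-0.63698581 -0.59093391  1.70735325]
```

The moment jumped to 1.7 N m, so the key is on its stop. Letting go and retreating.

```bash
python3 -m crank '[{"xyz":[0,0,0],"roll":0,"fingers":30},{"xyz":[0,0,0],"roll":0.05,"fingers":60},{"xyz":[0,0,0],"roll":0.05,"fingers":60},{"xyz":[0,0,0],"roll":0.05,"fingers":60},{"xyz":[0,0,0],"roll":0.05,"fingers":60},{"xyz":[0,0,0.3],"roll":0.05,"fingers":60},{"xyz":[0,0,0.9],"roll":0.05,"fingers":60},{"xyz":[0,0,1.7],"roll":0.05,"fingers":60},{"xyz":[0,0,2.6],"roll":0.05,"fingers":60},{"xyz":[0,0,3.5],"roll":0.05,"fingers":60}]'
python3 -m crank '[{"xyz":[-0.4,0,0.3],"roll":0,"fingers":60},{"xyz":[-0.8,0,0.6],"roll":0,"fingers":60},{"xyz":[-1.2,0,0.9],"roll":0,"fingers":60},{"xyz":[-1.6,0.3,0.9],"roll":0,"fingers":60},{"xyz":[-2,0.6,0.9],"roll":0,"fingers":60},{"xyz":[-2.3,0.9,0.9],"roll":0,"fingers":60},{"xyz":[-2.5,1.2,0.9],"roll":0,"fingers":60},{"xyz":[-2.5,1.5,0.9],"roll":0,"fingers":60},{"xyz":[-2.5,1.5,0.9],"roll":0,"fingers":60},{"xyz":[-2.5,1.5,0.9],"roll":0,"fingers":60}]'
python3 t2.py | awk 'NR%3==1'
python3 - <<'E'
from m import *
b=snap('scene')
cv2.imwrite('pics/c7.png',cv2.resize(b['pixels'][140:280,235:405],None,fx=4,fy=4,interpolation=2)[...,::-1])
P=cloud(b);_,rd=masks(b);m=rd&(P[...,2]>.05)&(P[...,2]<.075)&(np.hypot(P[...,0]-.45,P[...,1]+.24)<.05)
print(cv2.minAreaRect((P[m][:,:2]*1000).astype(np.float32)))
E
```

```text
time: 27.08
tool_pos: [0.4487, -0.2418, 0.1789]
orientation: [-179.9, 0.2, -27.5]
contact_force: [0.7, -1.2, -1.0]
opening: 0.702
gripper_force: 0.0
time: 27.92
tool_pos: [0.3504, -0.1826, 0.2141]
orientation: [180.0, -0.1, -27.4]
contact_force: [0.9, 0.3, -0.9]
opening: 0.704
gripper_force: 0.0
[-0.3  0.6  1.1] [ 0.3507 -0.1831  0.2142]
0.545 n43 z 0.0418..0.0526 med 0.0510 blue 0.7
0.560 n52 z 0.0358..0.0532 med 0.0509 blue 0.5
0.575 n43 z 0.0398..0.0527 med 0.0513 blue 0.2
0.590 n42 z 0.0395..0.0529 med 0.0510 blue 0.3
0.605 n32 z 0.0422..0.0535 med 0.0512 blue 0.4
0.620 n24 z 0.0348..0.0448 med 0.0421 blue 0.5
((449.87298583984375, -239.38946533203125), (41.31501388549805, 10.449644088745117), 28.764873504638672)
```

View pics/c7.png

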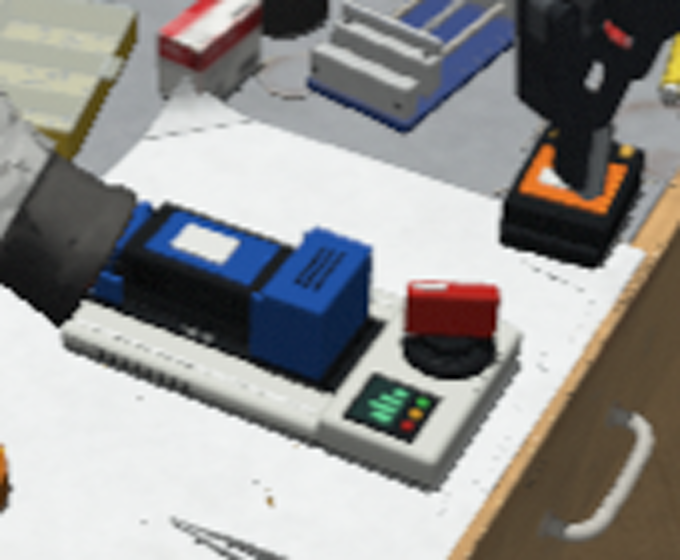

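The pack is flat in the cradle at (200,250) and the key is back at rest at (450,310). The gripper hangs clear; it only overlaps the orange pack in the view.

```bash
python3 -c "
from bench import arm;print(arm.hand_in())"
```

```text
the job is handed in; nothing more can be done
None
```

The blue pack is snapped in flat under the docked blue adapter's lip, the start key was turned to its stop and sprang back, and the job was handed in at about 28 s of the 54 s allowed; the hand-in gave no verdict.

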